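# Cover the topping pots at closing time

## Robot

A 6-joint arm with a two-finger parallel gripper is mounted at the origin on the work surface. World frame = base frame: x ahead of the robot, y to its left, z up, the work surface at z = 0. Lengths are in m, angles in rad, forces in N, time in s.
With the tool pointing down it reaches from about 0.4 to 0.825 m from the base axis. Payload 7 kg.
Tool frame: the origin (TCP) lies on the mounting face of the last link; the fingertips stand arm.tcp_to_tips ahead of it and the grasp point (between the pads) lies 159 mm ahead of it (arm.tcp_to_tips is the distance from the TCP to the fingertips, in m); z points along the fingers, y is the direction in which the jaws open and shut (so a half turn about z gives the same grasp; the last joint's range is limited). The gripper opens to 88 mm and grips with 3 to 60 N. Pads are 19 mm wide; open, the fingers measure 130 mm over their backs; the gripper's body (78 mm by 193 mm) begins 47 mm behind the grasp point.
Start: joints at [0.288, 0.359, 0.012, 0, -1.224, -0.288], TCP at [0.675, -0, 0.405] pointing down, gripper open.
Joint ranges: [-3.07, 3.07], [-1.43, 2.12], [-1.02, 1.25], [-3.03, 1.67], [-3.05, -0], [-3.03, 3.03]. Speed limits (rad/s): [2.39, 2.39, 3.01, 3.14, 3.14, 3.14].

## Interface

Orientations are given as [roll, pitch, yaw] about the fixed x, y, z axes, in that order (R = Rz(yaw) Ry(pitch) Rx(roll)).
In Python, from station import arm, cams, job_done, finder gives the robot as it stands.
- The arm moves only by the tool play_rows, never from a script. Its argument "targets" is a list that holds one entry, the list of rows, each a list of 4 numbers: the shift along the tool's x, y, z in m, then the turn about the tool's z in degrees. A call has 1 to 5 rows; each row is the pose to reach, as a shift and turn from the pose commanded when the call began, along the tool's axes at that moment; what a row does not reach only later rows make up. A row lasts 1/8 s, in which the tool goes at most 62.5 mm and 10.7 degrees, less where a joint would pass 70% of its speed; a pose out of reach is approached as far as the arm can. A call with a gripper value outside its range is refused whole. "grip" is the closure in counts, from 0 (fully open) to 255 (shut), set as the call begins (left out, the last holds). The fingers move at their own pace and stop on an object; "newtons" is the grip in N (left out, the last holds). Time passes only in rows, so rows that repeat a pose let the fingers close. It gives the time, the measured TCP pose, the force and the opening at its end, in the units of the state.
- arm.get_state(): the state, without advancing time (a new reading comes with each control period).
- cams.grab_frame(name): name is "scene" or "side" or "wrist"; returns (picture, depth): 400x640x3 uint8, red, green, blue; 400x640 float32, m along the optical axis (not along the pixel's ray), 0 where there is no reading.
- cams.camera_params(name): a dict with "intrinsics" (3x3 intrinsics, pixels), "position" and "attitude" of the camera in the world. Camera axes: x right, y down, z forward; pixel columns grow to the right and rows downward; lengths in m; the calibration is good to about 2 mm. The wrist camera is an equidistant fisheye: a pixel r from the principal point sees the ray r / f radians off the axis. A picture is of the moment at which its call begins: read the wrist's pose just before it. camera_params takes no time and is no camera call; for the wrist camera it gives the pose at the moment of the call.
- job_done(): hands the job in, once; it reports no verdict.
Trained networks look in the newest picture that a camera, given by its name, has taken for a name from the list of things; names that differ only in an ending like _2 or _b are one class to them, and where a whole thing is asked for, a point or a joint stands for the part that bears it (a point fixed in the world has none). Each returns a list of dicts, best first, with "score" (0 to 1); they miss things now and then, are a little off and sometimes report something else, mostly with a low value. They report only what shows in the picture. A call takes as long as a camera call. They do not tell look-alikes from the thing itself.
- finder.find_in(camera, query): "xyz" ([x, y, z] in m, in world coordinates, good to about 4 mm: the middle of the surface that is visible of it).
- finder.masks_of(camera, query): "mask" (400x640 bool, what is visible of it).
The state is a dict: "t": time; "q": joint angles; "qd": joint speeds; "joint_efforts": joint torques, N m; "eef_pos": TCP position; "ee_rot": TCP orientation; "force": force on the tool from outside, world axes, zero at the start; "moment": the same for the moment, N m; "width": finger opening in m.
Only numpy, scipy, OpenCV 4.12 (cv2) and the standard library are available. Lean on these libraries where they do the work, as an engineer would, in place of code of your own. Each camera call takes 0.05 s, during which the arm holds its last target. There are 200 camera calls.

## Task

The sandwich counter is closing: cover each of the four open topping pots with the steel lid of its own size, so that every lid sits fully home and level in its pot. Set the lids down rather than dropping them, leave the pots standing where they are, and do not shift or knock over the two squeeze bottles.

Things in the scene. Friction and masses are not known exactly. Their poses are not given: they have to be found in the camera images.
- lid_80: The smallest round steel lid, for the 80 mm pot, 80 g, loose, knob up. Origin: centre of its underside, z up. Above it: plug 0-10 mm high, tapered from 55 to 68 mm across, drops into the pot's mouth with 3 mm play all round (the taper centres it); brim 10-13 mm, 84 mm across, rests on the rim; top at 15 mm; 14 mm stem; black round knob 26 mm across, 22-48 mm.
- lid_100: The second smallest round steel lid, for the 100 mm pot, 110 g, loose, knob up. Origin: centre of its underside, z up. Above it: plug 0-10 mm high, tapered from 75 to 88 mm across, drops into the pot's mouth with 3 mm play all round (the taper centres it); brim 10-13 mm, 104 mm across, rests on the rim; top at 15 mm; 14 mm stem; black round knob 26 mm across, 22-48 mm.
- lid_120: The second largest round steel lid, for the 120 mm pot, 150 g, loose, knob up. Origin: centre of its underside, z up. Above it: plug 0-10 mm high, tapered from 95 to 108 mm across, drops into the pot's mouth with 3 mm play all round (the taper centres it); brim 10-13 mm, 124 mm across, rests on the rim; top at 15 mm; 14 mm stem; black round knob 26 mm across, 22-48 mm.
- lid_140: The largest round steel lid, for the 140 mm pot, 190 g, loose, knob up. Origin: centre of its underside, z up. Above it: plug 0-10 mm high, tapered from 115 to 128 mm across, drops into the pot's mouth with 3 mm play all round (the taper centres it); brim 10-13 mm, 144 mm across, rests on the rim; top at 15 mm; 14 mm stem; black round knob 26 mm across, 22-48 mm.
- pot_80: The smallest pot: a round open stainless steel topping pot, 80 mm outside diameter, 75 mm high, wall 3 mm (mouth 74 mm across), filled with black olives to about 15 mm below the rim; loose, 0.45 kg. Origin: centre of its underside on the work surface, z up. With its lid home, the lid's origin lies on the pot's axis, 65 mm above the pot's origin.
- pot_100: The second smallest pot: a round open stainless steel topping pot, 100 mm outside diameter, 85 mm high, wall 3 mm (mouth 94 mm across), filled with green pickle slices to about 15 mm below the rim; loose, 0.75 kg. Origin: centre of its underside on the work surface, z up. With its lid home, the lid's origin lies on the pot's axis, 75 mm above the pot's origin.
- pot_120: The second largest pot: a round open stainless steel topping pot, 120 mm outside diameter, 100 mm high, wall 3 mm (mouth 114 mm across), filled with yellow pepper rings to about 15 mm below the rim; loose, 1.2 kg. Origin: centre of its underside on the work surface, z up. With its lid home, the lid's origin lies on the pot's axis, 90 mm above the pot's origin.
- pot_140: The largest pot: a round open stainless steel topping pot, 140 mm outside diameter, 115 mm high, wall 3 mm (mouth 134 mm across), filled with red cherry tomatoes to about 15 mm below the rim; loose, 1.8 kg. Origin: centre of its underside on the work surface, z up. With its lid home, the lid's origin lies on the pot's axis, 105 mm above the pot's origin.
- ketchup: A red plastic squeeze bottle with a pointed nozzle, 58 mm across, 193 mm high, standing loose; not to be moved. Origin: centre of its underside, z up.
- mustard: A yellow plastic squeeze bottle with a pointed nozzle, 58 mm across, 193 mm high, standing loose; not to be moved. Origin: centre of its underside, z up.
There are look-alikes about, which are no part of the job. What is shaped like the lid_140 but blue is not meant.

How it is judged:
By the outcome, as a careful person would: the job done as asked, in the order asked, and still so for the second after the job is handed in, with the robot touching nothing.
It also fails if it takes over 99 s, if anything falls off the work surface, if the arm or the gripper's body presses on something with over 40 N, if the wrist force passes 120 N, or if a joint passes its speed limit or range.

## Working session

There is one attempt and no reset: what is moved stays moved. The work goes in short steps, Python scripts to look and compute and a tool call to move; the robot and the scene stay as the last step left them, time stands still between calls to the robot, and variables do not carry over. Pictures are saved under pics/ and viewed, about 12 in all and at most 16, crops included, and the job is handed in when it is done.

Besides the shell and the picture viewer there is one more tool, called after "Call:" as name([rows], argument=value, ...), one row to a line, values as JSON. play_rows: Moves the arm, as the interface text tells. Its arguments: {"type":"object","properties":{"targets":{"type":"array","items":{"type":"array","items":{"type":"array","items":{"type":"number"}}}},"grip":{"type":"number"},"newtons":{"type":"number"}},"required":["targets"]}

```bash
ls; mkdir -p pics; cat > h.py <<'E'
import numpy as np,cv2
from station import arm,cams,job_done,finder
def save(n,p): cv2.imwrite('pics/'+n,cv2.cvtColor(p,cv2.COLOR_RGB2BGR))
E
python3 - <<'E'
from h import *
s=arm.get_state();print(s);print(arm.tcp_to_tips)
a,_=cams.grab_frame('scene');b,_=cams.grab_frame('side')
save('scene1.png',a);save('side1.png',b)
for n in ('scene','side'):
  p=cams.camera_params(n);print(n,p)
  for q in ['lid_80','lid_100','lid_120','lid_140','pot_80','pot_100','pot_120','pot_140','ketchup','mustard']:
    print(n,q,[(np.round(d['xyz'],3).tolist(),round(d['score'],2)) for d in finder.find_in(n,q)][:4])
print(arm.get_state()['t'])
E
```

```text
pics
{'t': 0.0, 'q': array([ 2.88121538e-01,  3.59377425e-01,  1.10701177e-02, -3.97351870e-04,
       -1.22407532e+00, -2.88066320e-01]), 'qd': array([-0.00045576, -0.00058557,  0.00028643, -0.00075994, -0.00075669,
       -0.00110212]), 'joint_efforts': array([-8.00930356e-04, -5.82726967e+01,  2.93058443e+01,  6.99745238e+00,
        6.93249181e-03, -2.06530804e-04]), 'eef_pos': array([6.74805531e-01, 2.28118417e-05, 4.03724951e-01]), 'ee_rot': array([ 3.13996558e+00, -9.25723652e-05, -1.57087636e+00]), 'force': array([ 0.84081528, -0.17657252, -0.3840367 ]), 'moment': array([ 0.00171874, -0.03596148, -0.02268944]), 'width': 0.0880158063543315}
0.1781
scene {'intrinsics': array([[476.82861534,   0.        , 312.00039631],
       [  0.        , 476.82861534, 196.33642046],
       [  0.        ,   0.        ,   1.        ]]), 'position': array([ 0.99375599, -0.77358496,  1.21322347]), 'attitude': array([-2.46638942,  0.00539879,  0.59332731])}
scene lid_80 [([0.458, 0.18, 0.016], 0.78), ([0.618, -0.104, 0.016], 0.75), ([0.421, 0.368, 0.012], 0.71), ([0.255, 0.283, 0.014], 0.6)]
scen
[... 1861 characters left out ...]
96], 0.75), ([0.458, 0.188, 0.016], 0.72)]
side pot_80 [([0.459, -0.369, 0.058], 0.85), ([0.435, -0.205, 0.066], 0.73), ([0.429, -0.031, 0.079], 0.62), ([0.602, 0.261, 0.097], 0.59)]
side pot_100 [([0.459, -0.369, 0.058], 0.85), ([0.435, -0.205, 0.066], 0.73), ([0.429, -0.031, 0.079], 0.62), ([0.602, 0.261, 0.097], 0.59)]
side pot_120 [([0.459, -0.369, 0.058], 0.85), ([0.435, -0.205, 0.066], 0.73), ([0.429, -0.031, 0.079], 0.62), ([0.602, 0.261, 0.097], 0.59)]
side pot_140 [([0.459, -0.369, 0.058], 0.85), ([0.435, -0.205, 0.066], 0.73), ([0.429, -0.031, 0.079], 0.62), ([0.602, 0.261, 0.097], 0.59)]
side ketchup [([0.631, 0.075, 0.106], 0.61)]
side mustard [([0.589, -0.513, 0.115], 0.75)]
1.1
```

View pics/scene1.png

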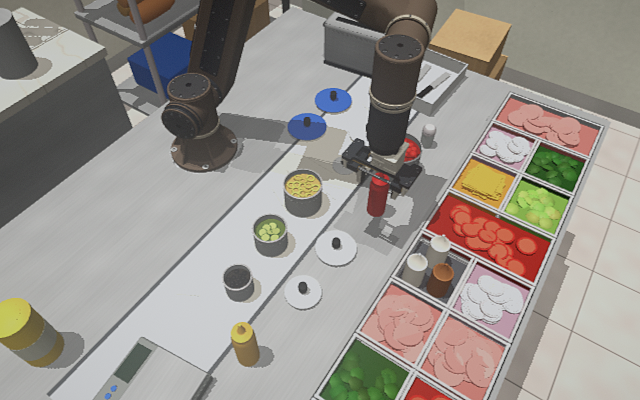

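View pics/side1.png

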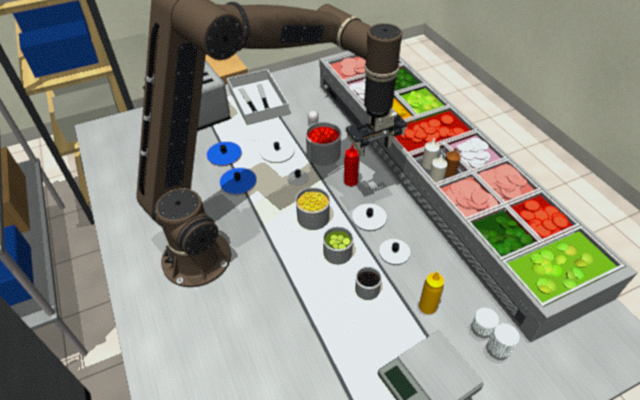

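The scene view shows steel lids at (336,247) and (303,292), one in shadow at about (325,145), and the pots at (238,281), (270,234) and (303,190), with the tomatoes behind the gripper at (410,150). The side view shows steel lids at (277,149), (297,177), (370,216) and (395,251), and blue look-alikes at (223,153) and (237,180). Next I'll measure their sizes and positions.

```bash
cat >> h.py <<'E'
from scipy.spatial.transform import Rotation as R
from scipy.optimize import least_squares
def cloud(n,d):
    p=cams.camera_params(n);K=p['intrinsics'];v,u=np.mgrid[:400,:640]
    c=np.stack([(u-K[0,2])/K[0,0]*d,(v-K[1,2])/K[1,1]*d,d],-1)
    return c@R.from_euler('xyz',p['attitude']).as_matrix().T+p['position']
def rays(n,uv,z):
    p=cams.camera_params(n);K=p['intrinsics'];uv=np.asarray(uv,float)
    c=np.c_[(uv[:,0]-K[0,2])/K[0,0],(uv[:,1]-K[1,2])/K[1,1],np.ones(len(uv))]@R.from_euler('xyz',p['attitude']).as_matrix().T
    return p['position']+c*((z-p['position'][2])/c[:,2])[:,None]
def circ(xy,r=None):
    f=lambda p:np.hypot(xy[:,0]-p[0],xy[:,1]-p[1])-(r or p[2])
    s=least_squares(f,[*xy.mean(0),.05],loss='soft_l1',f_scale=.002);return s.x,np.sqrt(np.median(s.fun**2))
E
python3 - <<'E'
from h import *
for n in ('scene','side'):
  im,d=cams.grab_frame(n);P=cloud(n,d)
  t=np.median(P[(abs(P[...,2])<.03)&(d>0)&(abs(P[...,0]-.5)<.2)&(abs(P[...,1])<.4)][:,2]);print('table z',t)
  for q in ('lid_140','pot_140'):
    for o in finder.masks_of(n,q):
      if o['score']<.3: continue
      m=o['mask'];c,_=cv2.findContours(m.astype('u1'),0,1);c=max(c,key=len)[:,0]
      pts=P[m&(d>0)];top=np.percentile(pts[:,2],97)
      if q[0]=='l':
        w=rays(n,c,.012);x,e=circ(w[:,:2]);k=pts[pts[:,2]>.04]
        ex=('knob',np.round(k.mean(0),3) if len(k) else None, len(k))
      else:
        k=pts[pts[:,2]>top-.004]; x,e=circ(k[:,:2]); ex=len(k)
      u0=m.nonzero();print(n,q,round(o['score'],2),'px',int(u0[1].mean()),int(u0[0].mean()),'rgb',np.median(im[m],0),'circ',np.round(x,4),'D',round(2000*x[2]),'e',round(e,4),'top',round(top,4),ex)
E
```

```text
table z -0.0012327666628721978
scene lid_140 0.92 px 302 291 rgb [205. 206. 209.] circ [ 0.6191 -0.2747  0.0516] D 103 e 0.0009 top 0.0452 ('knob', array([ 0.62 , -0.274,  0.045]), 65)
scene lid_140 0.89 px 336 247 rgb [205. 207. 209.] circ [ 0.6183 -0.1009  0.0613] D 123 e 0.0009 top 0.0444 ('knob', array([ 0.619, -0.101,  0.046]), 51)
scene lid_140 0.86 px 358 129 rgb [203. 205. 208.] circ [0.42   0.3755 0.0413] D 83 e 0.0067 top 0.0184 ('knob', array([0.445, 0.373, 0.048]), 1)
scene lid_140 0.81 px 307 126 rgb [ 68.  87. 139.] circ [0.2507 0.2843 0.07  ] D 140 e 0.0009 top 0.0431 ('knob', array([0.251, 0.284, 0.045]), 33)
scene lid_140 0.6 px 333 99 rgb [ 75. 113. 192.] circ [0.2522 0.4623 0.0692] D 138 e 0.0013 top 0.042 ('knob', array([0.252, 0.459, 0.046]), 27)
scene lid_140 0.47 px 340 166 rgb [134.  134.  131.5] circ [0.4584 0.1859 0.0306] D 61 e 0.0048 top 0.0262 ('knob', array([ 0.589, -0.038,  0.304]), 2)
scene pot_140 0.85 px 302 192 rgb [135. 126.  99.] circ [ 0.437  -0.0097  0.0587] D 117 e 0.0014 top 0.0984 153
scene pot_140 0.64 px 238 282 rgb [95. 95. 95.] circ [ 0.4
[... 921 characters left out ...]
rgb [ 27.  99. 222.] circ [0.2475 0.4705 0.07  ] D 140 e 0.0012 top 0.0478 ('knob', array([0.246, 0.462, 0.049]), 31)
side lid_140 0.63 px 369 216 rgb [226. 232. 235.] circ [ 0.6165 -0.0959  0.0617] D 123 e 0.0013 top 0.0496 ('knob', array([ 0.613, -0.101,  0.049]), 45)
side pot_140 0.86 px 323 143 rgb [82. 70. 69.] circ [0.6136 0.2836 0.0682] D 136 e 0.0017 top 0.1185 90
side pot_140 0.85 px 312 207 rgb [134. 134.  80.] circ [ 0.4325 -0.0088  0.0584] D 117 e 0.0017 top 0.1032 103
side pot_140 0.77 px 367 282 rgb [80. 83. 82.] circ [ 0.4616 -0.3613  0.0388] D 78 e 0.0014 top 0.0788 73
side pot_140 0.71 px 337 244 rgb [ 94. 116.  81.] circ [ 0.4421 -0.1896  0.0483] D 97 e 0.0013 top 0.0879 80
```

The blue lids at side (223,153) and (237,180) are ruled out. By diameter, the steel candidates are 140 at (277,149), 80 at (297,177), 120 at (370,216) and 100 at (395,251). I'll start with lid_120 and look at it from close up.

Call:
play_rows([
  [[0.033,0.019,0.028,0],[0.066,0.038,0.056,0],[0.1,0.058,0.084,0],[0.1,0.058,0.084,0],[0.1,0.058,0.084,0]],
], grip=0, newtons=20)

```text
t: 2.02
eef_pos: [0.6175, -0.1001, 0.3212]
ee_rot: [-3.141, -0.0, -1.571]
force: [1.3, -0.3, 0.2]
width: 0.0878
```

```bash
cat >> h.py <<'E'
def wcloud(d,p):
    K=p['intrinsics'];v,u=np.mgrid[:400,:640];x=u-K[0,2];y=v-K[1,2];r=np.hypot(x,y)+1e-9;th=np.minimum(r/K[0,0],1.4);t=np.tan(th)
    c=np.stack([x/r*t*d,y/r*t*d,d],-1);return c@R.from_euler('xyz',p['attitude']).as_matrix().T+p['position']
def wproj(X,p):
    K=p['intrinsics'];c=(np.atleast_2d(X)-p['position'])@R.from_euler('xyz',p['attitude']).as_matrix()
    r=np.hypot(c[:,0],c[:,1]);th=np.arctan2(r,c[:,2]);return np.c_[c[:,0]/r,c[:,1]/r]*(th*K[0,0])[:,None]+K[:2,2]
def wrays(uv,z,p):
    K=p['intrinsics'];q=np.asarray(uv,float)-K[:2,2];r=np.hypot(q[:,0],q[:,1])+1e-9;th=r/K[0,0]
    c=np.c_[q/r[:,None]*np.sin(th)[:,None],np.cos(th)]@R.from_euler('xyz',p['attitude']).as_matrix().T
    return p['position']+c*((z-p['position'][2])/c[:,2])[:,None]
def wlook(name=None,zk=.048):
    s=arm.get_state();p=cams.camera_params('wrist');im,d=cams.grab_frame('wrist')
    if name: save(name,im)
    P=wcloud(d,p);print('t',s['t'],'tcp',np.round(s['eef_pos'],4),'rot',np.round(s['ee_rot'],3),'w',s['width'])
    return s,p,im,d,P
def measure(q,name=None,thr=.3):
    s,p,im,d,P=wlook(name)
    for o in finder.masks_of('wrist',q):
        m=o['mask']
        if o['score']<thr or m.sum()<200: continue
        pts=P[m&(d>0)];top=np.percentile(pts[:,2],97)
        c,_=cv2.findContours(m.astype('u1'),0,1);c=max(c,key=len)[:,0];b=(c[:,0]>1)&(c[:,0]<638)&(c[:,1]>1)&(c[:,1]<398);c=c[b]
        h=[.012] if q[0]=='l' else [int(q[4:])/1000*.0]
        if q[0]=='l':
            x,e=circ(wrays(c,.012,p)[:,:2]);k=pts[(pts[:,2]>.035)&(pts[:,2]<.06)]
            kk='' if len(k)<5 else (np.round(np.median(k,0),4),'mid',np.round((k.min(0)+k.max(0))/2,4),len(k))
        else:
            k=pts[pts[:,2]>top-.004];x,e=circ(k[:,:2]);kk=len(k)
        u=m.nonzero();print(q,round(o['score'],2),'px',int(u[1].mean()),int(u[0].mean()),'rgb',np.median(im[m],0),'circ',np.round(x[:2],4),'D',round(2000*x[2],1),'e',round(e,4),'top',round(top,4),kk)
    return s,p,im,d,P
E
python3 - <<'E'
from h import *
print(cams.camera_params('wrist'))
measure('lid_120','w1.png');measure('pot_120')
E
```

```text
{'intrinsics': array([[309.70691629,   0.        , 323.96986065],
       [  0.        , 309.70691629, 193.15455451],
       [  0.        ,   0.        ,   1.        ]]), 'position': array([ 0.61966528, -0.18163483,  0.30272056]), 'attitude': array([ 2.84126788e+00,  6.12787171e-04, -3.14102635e+00])}
t 2.025 tcp [ 0.6175 -0.1001  0.3212] rot [-3.141 -0.    -1.571] w 0.08783952065987347
lid_120 0.86 px 326 181 rgb [216. 213. 207.] circ [ 0.6168 -0.1005] D 122.7 e 0.0004 top 0.0491 (array([ 0.6164, -0.103 ,  0.049 ]), 'mid', array([ 0.6167, -0.1009,  0.0433]), 735)
lid_120 0.76 px 325 24 rgb [213. 211. 212.] circ [ 0.6185 -0.2751] D 103.9 e 0.0002 top 0.0411 (array([ 0.6182, -0.2646,  0.0466]), 'mid', array([ 0.6173, -0.266 ,  0.0432]), 208)
t 2.125 tcp [ 0.6178 -0.0994  0.3216] rot [-3.14  0.   -1.57] w 0.08783660643867561
pot_120 0.95 px 516 101 rgb [100. 114.  75.] circ [ 0.4458 -0.1911] D 97.0 e 0.001 top 0.0867 1730
pot_120 0.92 px 477 228 rgb [83. 82. 81.] circ [ 0.4563 -0.1967] D 257.7 e 0.0014 top 0.0672 106
```

View pics/w1.png

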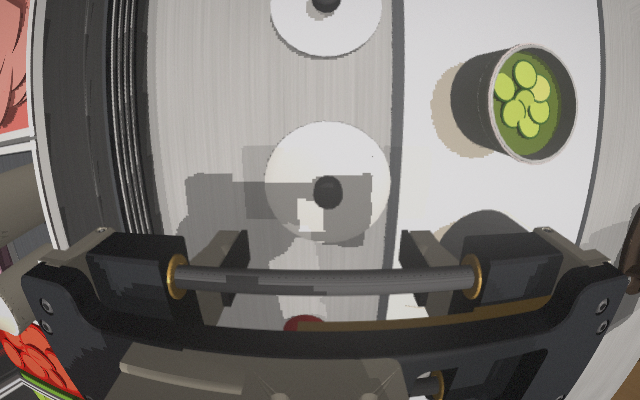

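The picture shows the steel lid at (327,182) with its knob at (327,192). It measures 123 mm across, so it is lid_120. I'll descend and grip it.

Call:
play_rows([
  [[0.001,0.0005,0.05,0],[0.001,0.0005,0.09,0],[0.001,0.0005,0.12,0],[0.001,0.0005,0.12,0]],
])

```text
t: 2.72
eef_pos: [0.6159, -0.1006, 0.1987]
ee_rot: [3.137, -0.0, -1.57]
force: [-0.7, 0.4, 0.6]
width: 0.0876
```

Call:
play_rows([
  [[0,0,0,0],[0,0,0,0],[0,0,0,0],[0,0,0,0]],
], grip=255, newtons=20)

```text
t: 3.22
eef_pos: [0.6166, -0.101, 0.2014]
ee_rot: [-3.141, 0.0, -1.571]
force: [-0.3, -0.4, 1.1]
width: 0.0532
```

Call:
play_rows([
  [[0,0,0,0],[0,0,0,0],[0,0,0,0],[0,0,0,0],[0,0,0,0]],
])

```text
t: 3.85
eef_pos: [0.6162, -0.1011, 0.2006]
ee_rot: [3.141, -0.0, -1.571]
force: [-2.0, 0.7, 2.4]
width: 0.0257
```

Call:
play_rows([
  [[0,0,-0.04,0],[0,0,-0.09,0],[0,0,-0.14,0],[0,0,-0.16,0],[0,0,-0.16,0]],
])

```text
t: 4.47
eef_pos: [0.6169, -0.101, 0.3624]
ee_rot: [-3.138, 0.001, -1.571]
force: [-1.5, -0.0, -2.7]
width: 0.0256
```

Call:
play_rows([
  [[-0.035,0.033,0,0],[-0.079,0.074,0,0],[-0.122,0.115,0,0],[-0.165,0.155,0,0],[-0.191,0.18,0,0]],
])

```text
t: 5.1
eef_pos: [0.4344, 0.091, 0.3592]
ee_rot: [3.14, -0.001, -1.57]
force: [1.0, 1.2, -0.3]
width: 0.0252
```

Call:
play_rows([
  [[0,0,0,0],[0,0,0,0]],
])

```text
t: 5.35
eef_pos: [0.4364, 0.09, 0.3599]
ee_rot: [3.141, -0.001, -1.57]
force: [-0.4, -0.3, -1.4]
width: 0.0259
```

```bash
python3 - <<'E'
from h import *
s,p,im,d,P=measure('pot_120','w2.png')
c=P[(d>0)&(abs(P[...,2]-.099)<.006)&(np.hypot(P[...,0]-.437,P[...,1]+.01)<.075)]
c=c[(np.hypot(c[:,0]-.437,c[:,1]+.01)>.05)];print(len(c),circ(c[:,:2],.0585),circ(c[:,:2]))
E
```

```text
t 5.35 tcp [0.4364 0.09   0.3599] rot [ 3.141e+00 -1.000e-03 -1.570e+00] w 0.025870468783226186
pot_120 0.97 px 327 74 rgb [211. 198.  99.] circ [ 0.4354 -0.0101] D 116.4 e 0.0011 top 0.1016 2152
pot_120 0.95 px 157 304 rgb [67. 65. 64.] circ [0.482  0.0669] D 7.5 e 0.0005 top 0.2623 27
2847 (array([ 0.435466  , -0.00994202,  0.05      ]), np.float64(0.0013466100333518818)) (array([ 0.43545988, -0.01013175,  0.05810749]), np.float64(0.0011845672219446546))
```

View pics/w2.png

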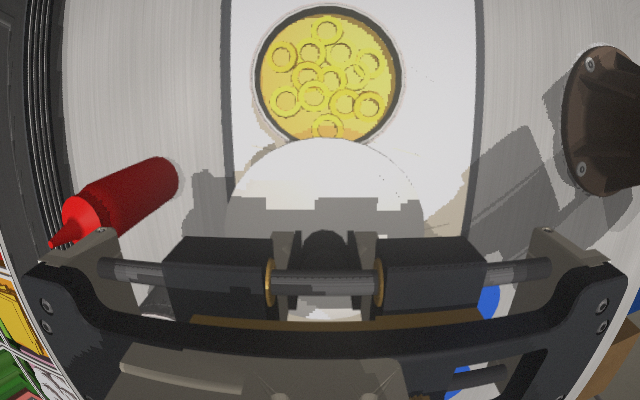

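The yellow-pepper pot is at (327,75), fully visible, and its fit puts the centre at (0.4355, -0.010). I'll place the lid now.

Call:
play_rows([
  [[0.04,0.001,0,0],[0.085,0.001,0,0],[0.1005,0.001,0.025,0],[0.1005,0.001,0.045,0],[0.1005,0.001,0.05,0]],
])

```text
t: 6.08
eef_pos: [0.4354, -0.0116, 0.3092]
ee_rot: [3.139, -0.001, -1.573]
force: [0.4, -0.1, -1.1]
width: 0.0253
```

Call:
play_rows([
  [[0,0,0.006,0],[0,0,0.012,0],[0,0,0.017,0],[0,0,0.0185,0],[0,0,0.0185,0]],
])

```text
t: 6.7
eef_pos: [0.4355, -0.0104, 0.2922]
ee_rot: [-3.142, 0.0, -1.571]
force: [-0.1, -0.3, -2.2]
width: 0.025
```

Call:
play_rows([
  [[0,0,0.0008,0],[0,0,0.0014,0],[0,0,0.0014,0],[0,0,0.0014,0]],
])

```text
t: 7.2
eef_pos: [0.4355, -0.0105, 0.2908]
ee_rot: [-3.141, 0.0, -1.571]
force: [-0.1, 0.5, -1.1]
width: 0.0254
```

Call:
play_rows([
  [[0,0,0,0],[0,0,0,0],[0,0,0,0],[0,0,0,0],[0,0,0,0]],
], grip=80)

```text
t: 7.82
eef_pos: [0.4355, -0.0105, 0.2908]
ee_rot: [-3.142, -0.0, -1.571]
force: [-0.1, -0.3, -0.3]
width: 0.06
```

Call:
play_rows([
  [[0,0,-0.02,0],[0,0,-0.06,0],[0,0,-0.1,0],[0,0,-0.11,0],[0,0,-0.11,0]],
])

```text
t: 8.45
eef_pos: [0.4354, -0.0105, 0.401]
ee_rot: [-3.141, 0.001, -1.571]
force: [-0.6, 0.6, -1.1]
width: 0.0601
```

```bash
cat >> h.py <<'E'
def homed(n,c,h,r):
    # plane of lid brim/top (excluding knob) in camera n
    im,d=cams.grab_frame(n);P=cloud(n,d) if n!='wrist' else wcloud(d,cams.camera_params('wrist'))
    rr=np.hypot(P[...,0]-c[0],P[...,1]-c[1]);m=(d>0)&(rr<r)&(rr>.02)&(abs(P[...,2]-h)<.02)
    X=P[m];X=X[abs(X[:,2]-np.median(X[:,2]))<.005];A=np.c_[X[:,:2]-c,np.ones(len(X))];s=np.linalg.lstsq(A,X[:,2],rcond=None)[0]
    print(n,len(X),'z',np.round(s[2],4),'expected top',h,'tilt deg',np.round(np.degrees(np.hypot(*s[:2])),2))
E
python3 - <<'E'
from h import *
print(arm.get_state()['width'])
homed('scene',[.4355,-.0102],.105,.055);homed('side',[.4355,-.0102],.105,.055)
im,_=cams.grab_frame('scene');save('scene2.png',im[60:330,180:460].repeat(2,0).repeat(2,1))
E
```

```text
0.06012175735699616
scene 603 z 0.1026 expected top 0.105 tilt deg 0.42
side 416 z 0.1077 expected top 0.105 tilt deg 0.56
```

View pics/scene2.png

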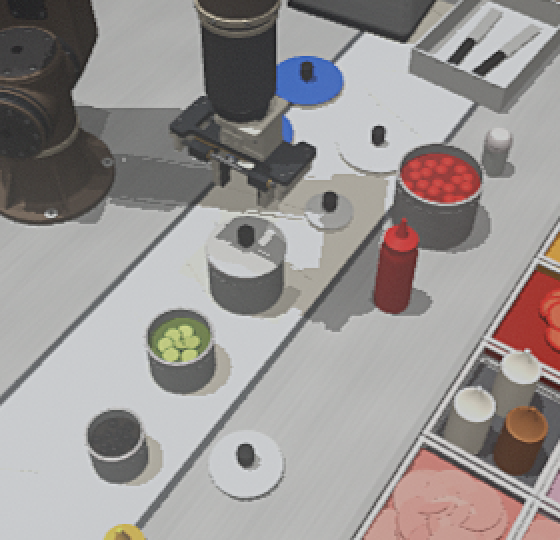

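lid_120 is home: the crop shows it level on the pot at (246,245). Next I'll go to lid_100 and remeasure the remaining things from the scene camera.

Call:
play_rows([
  [[0.04,-0.027,0,0],[0.085,-0.058,0,0],[0.13,-0.09,0,0],[0.175,-0.12,0.01,0],[0.22,-0.152,0.03,0]],
])

```text
t: 9.22
eef_pos: [0.5885, -0.2322, 0.3695]
ee_rot: [3.141, -0.0, -1.571]
force: [0.7, 1.2, 0.3]
width: 0.0603
```

Call:
play_rows([
  [[0.03,-0.02,0.03,0],[0.044,-0.0305,0.06,0],[0.044,-0.0305,0.08,0],[0.044,-0.0305,0.08,0],[0.044,-0.0305,0.08,0]],
])

```text
t: 9.85
eef_pos: [0.6182, -0.2744, 0.291]
ee_rot: [3.141, -0.0, -1.57]
force: [0.2, 0.6, 0.1]
width: 0.0599
```

```bash
python3 - <<'E'
from h import *
measure('lid_100')
measure('pot_100')
n='scene';im,d=cams.grab_frame(n);P=cloud(n,d)
for q in ('lid_140','pot_140'):
    for o in finder.masks_of(n,q):
      if o['score']<.3: continue
      m=o['mask'];c,_=cv2.findContours(m.astype('u1'),0,1);c=max(c,key=len)[:,0]
      pts=P[m&(d>0)];top=np.percentile(pts[:,2],97)
      if q[0]=='l': x,e=circ(rays(n,c,.012)[:,:2])
      else: x,e=circ(pts[pts[:,2]>top-.004][:,:2])
      print(q,np.round(x,4),round(e,4),np.round(top,4),np.median(im[m],0))
E
```

```text
t 9.85 tcp [ 0.6182 -0.2744  0.291 ] rot [ 3.141 -0.    -1.57 ] w 0.059916632665524876
lid_100 0.88 px 325 190 rgb [145. 142. 138.] circ [ 0.6183 -0.2746] D 104.1 e 0.0004 top 0.0494 (array([ 0.6179, -0.2778,  0.0491]), 'mid', array([ 0.6179, -0.2756,  0.0432]), 923)
t 9.95 tcp [ 0.6183 -0.2743  0.292 ] rot [-3.14 -0.   -1.57] w 0.0604450170904643
pot_100 0.63 px 499 232 rgb [91. 89. 89.] circ [ 0.4109 -0.4174] D 358.6 e 0.0003 top 0.0635 31
pot_100 0.58 px 514 103 rgb [78. 76. 75.] circ [ 0.4657 -0.3636] D 77.3 e 0.0011 top 0.0768 1754
pot_100 0.5 px 488 391 rgb [65. 63. 62.] circ [ 0.4387 -0.0365] D 70.4 e 0.0007 top 0.0999 47
lid_140 [ 0.6197 -0.2762  0.0492] 0.001 0.0461 [146.5 146.5 143.5]
lid_140 [0.2437 0.2812 0.0678] 0.002 0.0435 [ 70. 115. 199.]
lid_140 [0.4876 0.1857 0.0223] 0.0046 0.0177 [168. 167. 165.]
pot_140 [0.6183 0.2831 0.0689] 0.0016 0.1124 [115.5  89.   89. ]
pot_140 [ 0.4464 -0.1903  0.0495] 0.0013 0.084 [119.  135.  102.5]
pot_140 [ 0.466  -0.3627  0.0385] 0.0011 0.0742 [ 98.  99. 100.]
```

Call:
play_rows([
  [[0.0005,0,0.035,0],[0.0005,0,0.07,0],[0.0005,0,0.09,0],[0.0005,0,0.09,0]],
])

```text
t: 10.7
eef_pos: [0.6174, -0.2749, 0.1993]
ee_rot: [3.139, 0.001, -1.571]
force: [-0.8, -0.6, 0.7]
width: 0.0602
```

Call:
play_rows([
  [[0,0,0,0],[0,0,0,0],[0,0,0,0],[0,0,0,0],[0,0,0,0]],
], grip=255)

```text
t: 11.32
eef_pos: [0.6178, -0.275, 0.2013]
ee_rot: [3.141, -0.0, -1.571]
force: [-2.4, 1.1, 3.7]
width: 0.0253
```

Call:
play_rows([
  [[0,0,0,0],[0,0,0,0]],
])

```text
t: 11.58
eef_pos: [0.6178, -0.2751, 0.2013]
ee_rot: [3.141, -0.0, -1.571]
force: [-2.6, 1.0, 5.7]
width: 0.0253
```

Call:
play_rows([
  [[0,0,-0.04,0],[0,0,-0.09,0],[0,0,-0.14,0],[0,0,-0.16,0],[0,0,-0.16,0]],
])

```text
t: 12.2
eef_pos: [0.6183, -0.275, 0.3624]
ee_rot: [-3.138, -0.0, -1.571]
force: [-0.2, 0.3, -1.6]
width: 0.0255
```

Call:
play_rows([
  [[-0.018,0.037,0,0],[-0.04,0.082,0,0],[-0.063,0.13,0,0],[-0.0838,0.172,0,0],[-0.0838,0.172,0,0]],
])

```text
t: 12.82
eef_pos: [0.4427, -0.1902, 0.3594]
ee_rot: [3.139, 0.001, -1.57]
force: [1.0, -1.4, -1.1]
width: 0.0256
```

Call:
play_rows([
  [[0,0,0.03,0],[0,0,0.055,0],[0,0,0.067,0],[0,0,0.067,0]],
])

```text
t: 13.32
eef_pos: [0.4459, -0.1913, 0.2925]
ee_rot: [3.139, 0.0, -1.571]
force: [0.7, -0.3, -1.7]
width: 0.0256
```

Call:
play_rows([
  [[0,0,0.005,0],[0,0,0.01,0],[0,0,0.015,0],[0,0,0.0178,0],[0,0,0.0178,0]],
])

```text
t: 13.95
eef_pos: [0.4459, -0.1912, 0.2762]
ee_rot: [3.141, -0.0, -1.571]
force: [-1.2, 0.1, 3.1]
width: 0.0255
```

Call:
play_rows([
  [[0,0,0,0],[0,0,0,0]],
])

```text
t: 14.2
eef_pos: [0.4459, -0.1912, 0.2762]
ee_rot: [3.142, -0.0, -1.571]
force: [-2.7, 0.9, 5.6]
width: 0.0256
```

Call:
play_rows([
  [[0,0,0,0],[0,0,0,0],[0,0,0,0],[0,0,0,0],[0,0,0,0]],
], grip=80)

```text
t: 14.82
eef_pos: [0.446, -0.1912, 0.2759]
ee_rot: [3.142, -0.0, -1.571]
force: [-0.0, -0.5, 0.1]
width: 0.0596
```

Call:
play_rows([
  [[0,0,-0.02,0],[0,0,-0.06,0],[0,0,-0.1,0],[0,0,-0.11,0],[0,0,-0.11,0]],
])

```text
t: 15.45
eef_pos: [0.4459, -0.1912, 0.3862]
ee_rot: [-3.14, 0.0, -1.571]
force: [0.0, -0.2, -1.0]
width: 0.06
```

Call:
play_rows([
  [[-0.04,0,0,0],[-0.095,-0.003,0,0],[-0.15,-0.007,0,0],[-0.2,-0.01,0,0],[-0.25,-0.0135,0,0]],
])

```text
t: 16.08
eef_pos: [0.4589, 0.0604, 0.3845]
ee_rot: [3.14, -0.001, -1.571]
force: [1.3, -0.2, 0.3]
width: 0.0602
```

Call:
play_rows([
  [[-0.055,0,0.02,0],[-0.105,0,0.05,0],[-0.129,0,0.08,0],[-0.129,0,0.08,0],[-0.129,0,0.08,0]],
])

```text
t: 16.7
eef_pos: [0.4594, 0.1875, 0.3053]
ee_rot: [3.14, -0.001, -1.57]
force: [0.2, 0.3, 0.8]
width: 0.0602
```

```bash
python3 - <<'E'
from h import *
homed('scene',[.4458,-.191],.090,.045);homed('side',[.4458,-.191],.090,.045)
measure('lid_80','w3.png')
E
```

```text
scene 447 z 0.0879 expected top 0.09 tilt deg 0.41
side 312 z 0.0924 expected top 0.09 tilt deg 0.52
t 16.8 tcp [0.4596 0.1872 0.3064] rot [-3.141  0.    -1.571] w 0.05989922857524048
lid_80 0.98 px 333 311 rgb [151. 147. 142.] circ [0.4515 0.3677] D 110.5 e 0.0048 top 0.0172 
lid_80 0.96 px 369 5 rgb [199. 197. 199.] circ [ 0.4261 -0.0685] D 187.4 e 0.0002 top 0.1064 
lid_80 0.89 px 321 196 rgb [133. 130. 127.] circ [0.4643 0.1964] D 83.9 e 0.0004 top 0.0496 (array([0.4643, 0.1932, 0.049 ]), 'mid', array([0.4642, 0.1955, 0.0432]), 813)
lid_80 0.62 px 513 226 rgb [ 47.  61. 103.] circ [0.2496 0.2386] D 63.4 e 0.0057 top 0.0177
```

View pics/w3.png

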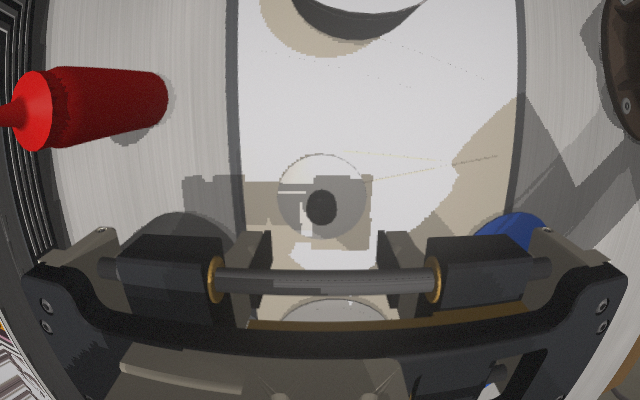

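The picture shows the small steel lid at (322,196), 84 mm across, and its centre is at (0.4643, 0.196). I'll correct for that and grip it.

Call:
play_rows([
  [[-0.0088,-0.0047,0.03,0],[-0.0088,-0.0047,0.07,0],[-0.0088,-0.0047,0.1,0],[-0.0088,-0.0047,0.1048,0],[-0.0088,-0.0047,0.1048,0]],
])

```text
t: 17.52
eef_pos: [0.4646, 0.1965, 0.202]
ee_rot: [-3.141, 0.0, -1.571]
force: [-0.5, 0.5, -0.4]
width: 0.0601
```

Call:
play_rows([
  [[0,0,0,0],[0,0,0,0],[0,0,0,0],[0,0,0,0],[0,0,0,0]],
], grip=255)

```text
t: 18.15
eef_pos: [0.4641, 0.1966, 0.2014]
ee_rot: [3.142, 0.0, -1.571]
force: [-2.7, 1.1, 5.4]
width: 0.0258
```

Call:
play_rows([
  [[0,0,0,0],[0,0,0,0]],
])

```text
t: 18.4
eef_pos: [0.4641, 0.1966, 0.2014]
ee_rot: [3.142, -0.0, -1.571]
force: [-3.0, -0.7, 5.8]
width: 0.0252
```

Call:
play_rows([
  [[0,0,-0.04,0],[0,0,-0.09,0],[0,0,-0.14,0],[0,0,-0.18,0],[0,0,-0.18,0]],
])

```text
t: 19.02
eef_pos: [0.4648, 0.197, 0.3844]
ee_rot: [-3.137, 0.004, -1.57]
force: [-0.4, 0.1, -2.1]
width: 0.0253
```

Call:
play_rows([
  [[0.035,0,0,0],[0.085,0,0,0],[0.135,0,0,0],[0.185,0,0,0],[0.235,0,0,0]],
])

```text
t: 19.65
eef_pos: [0.4636, -0.04, 0.3801]
ee_rot: [3.14, -0.0, -1.571]
force: [0.2, -0.8, -0.1]
width: 0.0251
```

Call:
play_rows([
  [[0.055,0,0,0],[0.11,0,0,0],[0.165,0,0,0],[0.21,-0.0015,0,0],[0.2215,-0.0015,0,0]],
])

```text
t: 20.27
eef_pos: [0.4652, -0.2621, 0.3794]
ee_rot: [3.139, 0.001, -1.574]
force: [0.7, 0.1, -1.5]
width: 0.0253
```

Call:
play_rows([
  [[0,0,0,0],[0,0,0,0]],
])

```text
t: 20.52
eef_pos: [0.4656, -0.2591, 0.3807]
ee_rot: [3.141, 0.0, -1.57]
force: [0.7, -0.4, -1.1]
width: 0.0256
```

```bash
python3 - <<'E'
from h import *
s,p,im,d,P=measure('pot_80')
c0=(.4657,-.363);rr=np.hypot(P[...,0]-c0[0],P[...,1]-c0[1])
c=P[(d>0)&(abs(P[...,2]-.075)<.005)&(rr<.05)&(rr>.03)];print(len(c),circ(c[:,:2],.0385),circ(c[:,:2]))
E
```

```text
t 20.525 tcp [ 0.4656 -0.2591  0.3807] rot [ 3.141  0.    -1.57 ] w 0.025619895994091604
pot_80 0.95 px 337 312 rgb [64. 63. 62.] circ [ 0.4421 -0.1602] D 182.1 e 0.0012 top 0.0472 69
pot_80 0.83 px 327 75 rgb [79. 75. 72.] circ [ 0.4643 -0.3635] D 77.6 e 0.0012 top 0.077 1276
1382 (array([ 0.46433651, -0.36338291,  0.05      ]), np.float64(0.0011998303358913337)) (array([ 0.46433623, -0.36337575,  0.03866945]), np.float64(0.0012549381981647265))
```

Call:
play_rows([
  [[0.035,0.0006,0,0],[0.08,0.0006,0,0],[0.1043,0.0006,0.02,0],[0.1043,0.0006,0.06,0],[0.1043,0.0006,0.09,0]],
])

```text
t: 21.25
eef_pos: [0.465, -0.3636, 0.2898]
ee_rot: [3.141, 0.0, -1.57]
force: [-0.4, 0.6, -1.2]
width: 0.0257
```

Call:
play_rows([
  [[0,0,0.006,0],[0,0,0.006,0],[0,0,0.011,0],[0,0,0.016,0],[0,0,0.021,0]],
])

```text
t: 21.88
eef_pos: [0.4651, -0.3642, 0.2703]
ee_rot: [-3.141, -0.0, -1.571]
force: [0.0, -0.6, -1.8]
width: 0.0253
```

Call:
play_rows([
  [[0,0,0.002,0],[0,0,0.003,0],[0,0,0.003,0],[0,0,0.003,0]],
])

```text
t: 22.38
eef_pos: [0.4652, -0.3643, 0.2673]
ee_rot: [-3.141, -0.0, -1.571]
force: [-0.1, -0.5, -1.6]
width: 0.0255
```

Call:
play_rows([
  [[0,0,0.0005,0],[0,0,0.001,0],[0,0,0.001,0]],
])

```text
t: 22.75
eef_pos: [0.4651, -0.3642, 0.2665]
ee_rot: [-3.141, -0.0, -1.571]
force: [-0.6, 1.5, 2.1]
width: 0.0254
```

Call:
play_rows([
  [[0,0,0,0],[0,0,0,0],[0,0,0,0],[0,0,0,0],[0,0,0,0]],
], grip=80)

```text
t: 23.38
eef_pos: [0.4651, -0.3642, 0.2661]
ee_rot: [3.142, -0.0, -1.571]
force: [-0.9, 0.1, 0.1]
width: 0.0599
```

Call:
play_rows([
  [[0,0,-0.02,0],[0,0,-0.06,0],[0,0,-0.1,0],[0,0,-0.12,0],[0,0,-0.12,0]],
])

```text
t: 24.0
eef_pos: [0.4653, -0.3644, 0.3881]
ee_rot: [-3.138, -0.001, -1.571]
force: [-1.1, -0.2, -0.4]
width: 0.0605
```

```bash
python3 - <<'E'
from h import *
homed('scene',[.465,-.3634],.080,.036);homed('side',[.465,-.3634],.080,.036)
n='scene';im,d=cams.grab_frame(n);P=cloud(n,d)
for q in ('lid_140','pot_140'):
    for o in finder.masks_of(n,q):
      if o['score']<.3: continue
      m=o['mask'];c,_=cv2.findContours(m.astype('u1'),0,1);c=max(c,key=len)[:,0]
      pts=P[m&(d>0)];top=np.percentile(pts[:,2],97)
      if q[0]=='l': x,e=circ(rays(n,c,.012)[:,:2])
      else: x,e=circ(pts[pts[:,2]>top-.004][:,:2])
      print(q,np.round(x,4),round(e,4),np.round(top,4),np.median(im[m],0))
E
```

```text
scene 299 z 0.0778 expected top 0.08 tilt deg 0.12
side 191 z 0.0821 expected top 0.08 tilt deg 0.23
lid_140 [ 0.4132 -0.1466  0.0534] 0.0027 0.1206 [202. 203. 200.]
lid_140 [ 0.4392 -0.3404  0.0426] 0.0006 0.112 [151. 149. 147.]
lid_140 [0.2593 0.4666 0.0645] 0.0048 0.0435 [ 79. 117. 197.]
lid_140 [0.4535 0.3825 0.0688] 0.0014 0.0429 [210. 212. 214.]
lid_140 [0.2615 0.2807 0.0638] 0.0041 0.0424 [ 76. 116. 197.]
lid_140 [0.3946 0.0525 0.0659] 0.001 0.1335 [163. 163. 161.]
pot_140 [0.6179 0.2826 0.0686] 0.0016 0.1131 [114.  91.  91.]
pot_140 [ 0.4648 -0.3619  0.0396] 0.0007 0.0605 [101. 101. 100.]
pot_140 [ 0.4371 -0.0098  0.0597] 0.0007 0.0924 [97. 97. 96.]
pot_140 [ 0.5488 -0.2675  0.0817] 0.0029 0.0745 [97.  97.  95.5]
```

Call:
play_rows([
  [[-0.04,0,0,0],[-0.095,0,0,0],[-0.15,0,0,0],[-0.2,0,0,0],[-0.25,0,0,0]],
])

```text
t: 24.88
eef_pos: [0.4648, -0.1127, 0.3856]
ee_rot: [3.141, -0.0, -1.571]
force: [1.1, 0.7, 0.1]
width: 0.0598
```

Call:
play_rows([
  [[-0.05,0,0,0],[-0.1,0,0,0],[-0.15,0,0,0],[-0.2,0,0,0],[-0.25,0.005,0,0]],
])

```text
t: 25.5
eef_pos: [0.4598, 0.1375, 0.3856]
ee_rot: [3.141, -0.001, -1.571]
force: [1.1, -0.5, 0.2]
width: 0.0602
```

Call:
play_rows([
  [[-0.05,0.008,0,0],[-0.1,0.008,0,0],[-0.15,0.008,0,0],[-0.2,0.008,0,0],[-0.235,0.008,0.03,0]],
])

```text
t: 26.12
eef_pos: [0.4523, 0.3735, 0.3569]
ee_rot: [-3.139, 0.003, -1.569]
force: [0.5, -1.2, -0.2]
width: 0.0605
```

Call:
play_rows([
  [[-0.01,0,0.03,0],[-0.01,0,0.05,0],[-0.01,0,0.05,0],[-0.01,0,0.05,0]],
])

```text
t: 26.62
eef_pos: [0.4523, 0.3809, 0.3066]
ee_rot: [-3.141, -0.0, -1.571]
force: [0.4, -0.2, 0.8]
width: 0.06
```

```bash
python3 - <<'E'
from h import *
measure('lid_140','w4.png')
s,p,im,d,P=measure('pot_140')
E
```

```text
t 26.625 tcp [0.4523 0.3809 0.3066] rot [-3.141 -0.    -1.571] w 0.06000493137517099
lid_140 0.76 px 507 220 rgb [ 59.  96. 185.] circ [0.2488 0.4251] D 82.2 e 0.0062 top 0.0179 
lid_140 0.73 px 519 98 rgb [ 52.  75. 136.] circ [0.2477 0.2843] D 143.9 e 0.0003 top 0.0483 (array([0.2543, 0.2846, 0.0487]), 'mid', array([0.2496, 0.2842, 0.0432]), 610)
lid_140 0.6 px 327 186 rgb [218. 215. 212.] circ [0.451  0.3831] D 143.4 e 0.0003 top 0.0487 (array([0.4512, 0.3803, 0.0491]), 'mid', array([0.4511, 0.3821, 0.0432]), 815)
t 26.725 tcp [0.4524 0.3809 0.3073] rot [-3.141e+00  1.000e-03 -1.571e+00] w 0.06027996910172476
pot_140 0.93 px 122 94 rgb [159.  49.  40.] circ [0.615  0.2841] D 136.6 e 0.0011 top 0.1164 3324
```

View pics/w4.png

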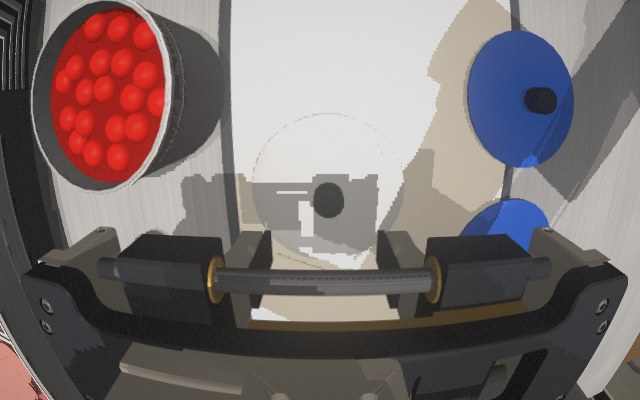

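The picture shows the steel lid_140 at (328,188), 143 mm across. The blue look-alikes are at (521,98) and (507,220), and the tomato pot is at (105,98). I'll grip lid_140.

Call:
play_rows([
  [[-0.0021,0.0012,0.03,0],[-0.0021,0.0012,0.07,0],[-0.0021,0.0012,0.1,0],[-0.0021,0.0012,0.1054,0],[-0.0021,0.0012,0.1054,0]],
])

```text
t: 27.45
eef_pos: [0.4512, 0.3832, 0.2016]
ee_rot: [-3.141, 0.0, -1.571]
force: [0.8, 0.8, 0.6]
width: 0.0603
```

Call:
play_rows([
  [[0,0,0,0],[0,0,0,0],[0,0,0,0],[0,0,0,0],[0,0,0,0]],
], grip=255)

```text
t: 28.08
eef_pos: [0.4507, 0.3829, 0.2011]
ee_rot: [3.141, 0.0, -1.571]
force: [-2.9, -0.7, 5.1]
width: 0.0256
```

Call:
play_rows([
  [[0,0,0,0],[0,0,0,0]],
])

```text
t: 28.32
eef_pos: [0.4507, 0.3829, 0.201]
ee_rot: [3.141, -0.0, -1.571]
force: [-4.2, -0.2, 5.7]
width: 0.0255
```

Call:
play_rows([
  [[0,0,-0.04,0],[0,0,-0.09,0],[0,0,-0.14,0],[0,0,-0.18,0],[0,0,-0.18,0]],
])

```text
t: 28.95
eef_pos: [0.4514, 0.3834, 0.3842]
ee_rot: [-3.138, 0.005, -1.571]
force: [0.0, 0.1, -2.0]
width: 0.0256
```

Call:
play_rows([
  [[-0.004,-0.035,0,0],[-0.008,-0.08,0,0],[-0.012,-0.125,0,0],[-0.017,-0.165,0,0],[-0.017,-0.165,0,0]],
])

```text
t: 29.58
eef_pos: [0.6181, 0.3994, 0.3766]
ee_rot: [3.138, -0.003, -1.573]
force: [-0.0, 0.0, -2.7]
width: 0.0252
```

Call:
play_rows([
  [[0,0,0,0],[0,0,0,0]],
])

```text
t: 29.82
eef_pos: [0.6151, 0.3999, 0.3803]
ee_rot: [3.141, -0.0, -1.57]
force: [0.1, 1.1, -1.9]
width: 0.0253
```

```bash
python3 - <<'E'
from h import *
s,p,im,d,P=measure('pot_140','w5.png')
c0=(.616,.2835);rr=np.hypot(P[...,0]-c0[0],P[...,1]-c0[1])
c=P[(d>0)&(abs(P[...,2]-.115)<.005)&(rr<.08)&(rr>.06)];print(len(c),circ(c[:,:2],.0685),circ(c[:,:2]))
E
```

```text
t 29.825 tcp [0.6151 0.3999 0.3803] rot [ 3.141 -0.    -1.57 ] w 0.025290300884842583
pot_140 0.9 px 324 60 rgb [201.  65.  60.] circ [0.6165 0.2839] D 136.5 e 0.0012 top 0.1164 1747
1977 (array([0.61655934, 0.28408235, 0.05      ]), np.float64(0.0013580472496258905)) (array([0.61655588, 0.28414363, 0.06809864]), np.float64(0.0011723298030657942))
```

View pics/w5.png

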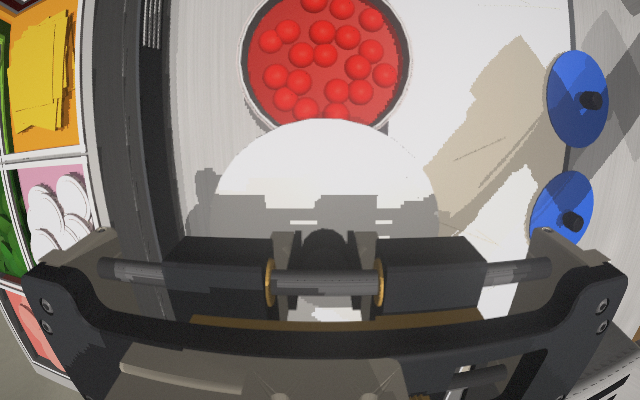

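The tomato pot is at (324,60), and its fit puts the centre at (0.6166, 0.284). I'll place lid_140.

Call:
play_rows([
  [[0.035,-0.0008,0,0],[0.08,-0.0008,0,0],[0.1162,-0.0008,0,0],[0.1162,-0.0008,0.03,0],[0.1162,-0.0008,0.05,0]],
])

```text
t: 30.55
eef_pos: [0.616, 0.283, 0.3307]
ee_rot: [-3.141, 0.001, -1.571]
force: [-0.3, 0.7, -2.7]
width: 0.0256
```

Call:
play_rows([
  [[0,0,0.004,0],[0,0,0.004,0],[0,0,0.01,0],[0,0,0.015,0],[0,0,0.02,0]],
])

```text
t: 31.18
eef_pos: [0.6166, 0.2837, 0.3106]
ee_rot: [-3.141, 0.0, -1.571]
force: [0.6, 0.6, -2.1]
width: 0.0255
```

Call:
play_rows([
  [[0,0,0.002,0],[0,0,0.0035,0],[0,0,0.0035,0],[0,0,0.0035,0]],
])

```text
t: 31.68
eef_pos: [0.6167, 0.2837, 0.3074]
ee_rot: [-3.141, 0.0, -1.571]
force: [0.4, 0.7, -2.6]
width: 0.0257
```

Call:
play_rows([
  [[0,0,0.0007,0],[0,0,0.0014,0],[0,0,0.0014,0]],
])

```text
t: 32.05
eef_pos: [0.6167, 0.2837, 0.3061]
ee_rot: [-3.141, 0.0, -1.571]
force: [-0.0, -0.4, -0.7]
width: 0.0254
```

Call:
play_rows([
  [[0,0,0,0],[0,0,0,0],[0,0,0,0],[0,0,0,0],[0,0,0,0]],
], grip=80)

```text
t: 32.67
eef_pos: [0.6167, 0.2837, 0.3058]
ee_rot: [-3.142, -0.0, -1.571]
force: [-0.0, 0.3, 0.0]
width: 0.0597
```

Call:
play_rows([
  [[0,0,-0.02,0],[0,0,-0.06,0],[0,0,-0.1,0],[0,0,-0.12,0],[0,0,-0.12,0]],
])

```text
t: 33.3
eef_pos: [0.6169, 0.2837, 0.428]
ee_rot: [-3.139, 0.002, -1.571]
force: [-0.2, -0.3, -1.0]
width: 0.0601
```

Call:
play_rows([
  [[-0.03,0.03,0,0],[-0.06,0.07,0,0],[-0.1,0.11,0,0],[-0.14,0.15,0,0],[-0.14,0.15,0,0]],
])

```text
t: 33.92
eef_pos: [0.464, 0.426, 0.4247]
ee_rot: [3.14, -0.001, -1.567]
force: [0.9, 0.1, -0.3]
width: 0.06
```

```bash
python3 - <<'E'
from h import *
for n in ('scene','side'):
  for c,h,r in (([.6166,.2838],.12,.065),([.4355,-.010],.105,.055),([.4458,-.191],.09,.045),([.465,-.3634],.08,.036)): homed(n,c,h,r)
  im,_=cams.grab_frame(n);save(n+'9.png',cv2.resize(im[60:360,170:500] if n=='scene' else im[80:330,180:480],None,fx=1.8,fy=1.8))
  for q in ('ketchup','mustard'): print(q,[np.round(o['xyz'],3) for o in finder.find_in(n,q)][:1])
E
```

```text
scene 754 z 0.1174 expected top 0.12 tilt deg 0.22
scene 597 z 0.1026 expected top 0.105 tilt deg 0.23
scene 442 z 0.088 expected top 0.09 tilt deg 0.22
scene 303 z 0.0777 expected top 0.08 tilt deg 0.7
ketchup [array([0.649, 0.077, 0.112])]
mustard [array([ 0.617, -0.505,  0.129])]
side 413 z 0.1228 expected top 0.12 tilt deg 0.11
side 416 z 0.1074 expected top 0.105 tilt deg 0.11
side 304 z 0.0922 expected top 0.09 tilt deg 0.3
side 201 z 0.082 expected top 0.08 tilt deg 0.96
ketchup [array([0.631, 0.074, 0.104])]
mustard [array([ 0.589, -0.511,  0.116])]
```

View pics/scene9.png

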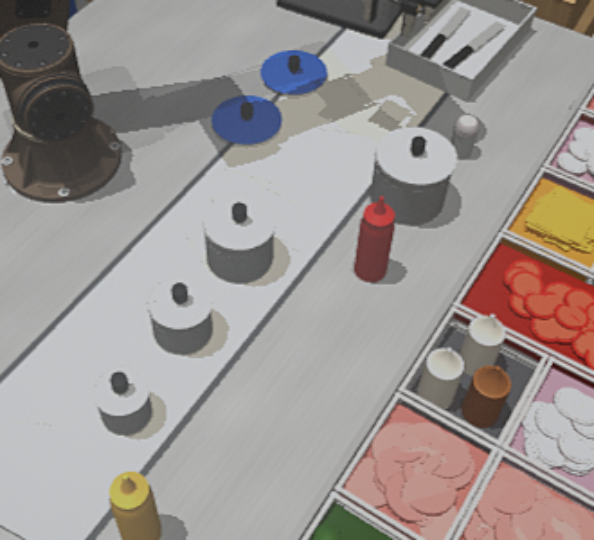

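View pics/side9.png

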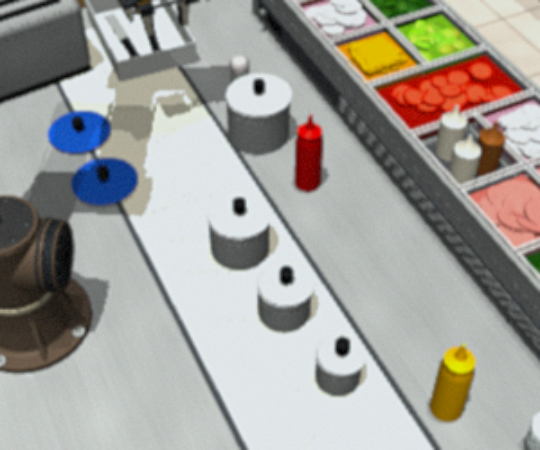

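Both crops show all four lids flat on their pots, and the bottles have not moved. I'm handing the job in.

```bash
python3 -c "
from h import *
job_done();print(arm.get_state()['t'])"
```

```text
the job is handed in; nothing more can be done
the job is handed in; nothing more can be done
```

All four steel lids (80, 100, 120 and 140 mm) are on their own pots, each lowered to contact before release. The job was handed in at about 34 s of the 99 s allowed, with the gripper clear of everything.

**Fit:** The last depth checks put each lid's top within 3 mm of its expected height. The scene camera read 2–2.6 mm low and the side camera 2–3 mm high, the same bias on every lid. Measured tilts were 0.3° or less, except lid_80. Its readings rose from 0.1–0.2° to 0.7–1.0° in the last check with nothing touching it in between. I took that as measurement noise, since its heights and both pictures show it flat and home.

**Bottles and pots:** The ketchup and mustard bottles read within 2 mm of their starting positions across the table. The pots show no visible shift, and the blue look-alike lids were not touched. Contact forces stayed around 7 N or less in every reading.

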